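Tighten a hanging eye with a rod through its loop

ROBOT

A 6-joint arm with a two-finger parallel gripper is mounted at the origin on the work surface. World frame = base frame: x ahead of the robot, y to its left, z up, the work surface at z = 0. Lengths are in m, angles in rad, forces in N, time in s.
With the tool pointing down it reaches from about 0.35 to 0.85 m from the base axis. Payload 8.1 kg.
Tool frame: the origin (TCP) lies at the centre of the arm's flange, where the gripper is bolted on; the fingertips stand 186 mm ahead of it and the grasp point (between the pads) lies 167 mm ahead of it (robot.grasp_offset is the distance from the TCP to the grasp point, in m); z points along the fingers, y is the line along which they close (so a half turn about z gives the same grasp; the last joint's range is limited). The gripper opens to 93 mm and grips with 3 to 60 N. Pads are 15 mm wide; open, the fingers measure 128 mm over their backs; the gripper's body (75 mm by 188 mm) begins 65 mm behind the grasp point.
Start: joints at [1.047, 0.13, 1.488, -0, 1.523, -0.085], TCP at [0.255, 0.543, 0.405] pointing down, gripper open.
Joint ranges: [-2.96, 2.96], [-0.89, 2.26], [0.02, 2.5], [-1.34, 4.48], [0, 2.73], [-2.66, 2.66]. Speed limits (rad/s): [2.39, 2.39, 2.79, 3.14, 3.14, 3.14].

INTERFACE

Orientations are given as a rotation vector (axis times angle).
In Python, from plant import robot gives the robot as it stands.
- The arm moves only by the tool drive_tool, never from a script. Its argument "moves" is one flat list of numbers, 7 for each row, row after row: the finger opening in mm, from 0 to 93, then the shift along the tool's x, y, z in mm, then the turn, a rotation vector about the tool's x, y, z in degrees. A call has 1 to 8 rows; each row shifts and turns the commanded pose from where the row before left it, along the tool's axes as they then stand; what a row does not reach is not made up. A row lasts 1/10 s, in which the tool goes at most 50 mm and 8.59 degrees, less where a joint would pass 70% of its speed; a pose out of reach is approached as far as the arm can. A call is refused whole if a number of a shift passes 50 or a number of a turn 8.59, either way. A call with a gripper value outside its range is refused whole. The fingers move at their own pace and stop on an object; "grip_force" is the grip in N (left out, the last holds). Time passes only in rows, so rows that do not move let the fingers close. It gives the time, the measured TCP pose, the force, the opening and the grip force at its end, in the units of the state.
- robot.read_state(): the state, without advancing time (a new reading comes with each control period).
- robot.read_camera(name): name is "scene" or "side" or "wrist"; returns a dict with "color" (400x640x3 uint8, red, green, blue), "depth" (400x640 float32, m along the optical axis (not along the pixel's ray), 0 where there is no reading), "mtx" (3x3 intrinsics, pixels), "R" (3x3) and "t" (3): a world point X has camera coordinates R X + t. Camera axes: x right, y down, z forward; pixel columns grow to the right and rows downward; lengths in m; the calibration is good to about 2 mm. A picture is of the moment at which its call begins.
- robot.close_job(): hands the job in; it is judged then, once.
The state is a dict: "t": time; "q": joint angles; "dq": joint speeds; "joint_torque": joint torques, N m; "tool_pos": TCP position; "orientation": TCP orientation; "force": force on the tool from outside, world axes, zero at the start; "wrist_torque": the same for the moment, N m; "opening": finger opening in m; "gripper_force": force on a finger pad.
Only numpy, scipy, OpenCV 4.12 (cv2) and the standard library are available. Lean on these libraries where they do the work, as an engineer would, in place of code of your own. Each camera call takes 0.05 s, during which the arm holds its last target. There are 200 camera calls.

TASK

Slide the red-handled rod through the steel hanging eye on the clamped batten and use it to screw the eye clockwise (seen from above) until its collar comes up hard, then lean on the rod for about half a second so it is nipped up tight, with about half a newton metre (a pull of some 5 N at the handle) and never as much as double that, which strips the thread. Then draw the rod out and lay it back in its wooden rest the way it lay. Turn the eye with the rod only, not the fingers, and leave everything else on the table where it is.

Things in the scene. Friction and masses are not known exactly. Their poses are not given: they have to be found in the camera images.
- eye (a point): Centre of the loop of the steel hanging eye on the middle of the batten, 77 mm above the table. Round hole 24 mm across in a band 14 mm wide (along the hole), 6 mm thick; 36 mm over all; collar and washer below up to 40 mm across. y axis: along the hole; z: up, the screw's axis. It only turns, about z. The rod takes up about 0.6 rad of play from the hole's axis before it carries the eye round.
- turn (a joint): Turn of the eye in rad, growing clockwise seen from above: 0 = collar hard home (dead stop), negative = that much still to go; it starts between -1.1 and -0.6. It runs against a thread friction of about 0.14 N m until home. At home the hole runs across the batten.
- press (a joint): How far the torque twists the screw in the timber, rad, springing back when let go: 24 N m per rad. Tight from 0.0125 (0.3 N m about the eye's axis); the thread strips above 0.042 (1.0 N m). Its reading errs by about 0.006, so judge the torque by feel; the window is only some 3 mm of travel at the handle.
- batten: Softwood batten 240 (x) x 60 (y) x 45 (z) mm, fixed to the table by two flat black clamp bars across its ends, which with their nuts reach 56 mm above the table. Origin: centre of its underside, under the eye; x along the batten.
- rod_grip (a point): Centre of the rod's red handle, 90 mm long, 22 x 22 mm, from which a round aluminium bar 12 mm across sticks out along +x. x: along the rod to the bar's tip, z up. The rod weighs about 80 g and starts level in its rest, its middle line 38 mm above the table.
- rod_tip (a point): Round tip of the rod's bar, 154 mm from the handle's centre along +x.
- rest_spot (a point): Where the handle's centre belongs when the rod lies in its rest, 38 mm above the table; x: the way the rod points. The rest is a fixed wooden base 190 x 50 x 6 mm with two open-topped notches 10 mm thick: at the handle's rear end (37 mm behind this point, 26 mm wide) and under the bar (110 mm ahead, 16 mm wide). Their cheeks reach 46 mm above the table.
- tape: Bystander: roll of blue tape, 90 mm across, 24 mm high, lying flat. Origin: centre of its underside.
- tub: Bystander: white plastic tub, 100 mm across, 85 mm high. Origin: centre of its underside.
- paint: Bystander: paint bottle with orange label, 56 mm across, 130 mm high. Origin: centre of its underside.
- brush: Bystander: wood-handled brush lying on the table. Origin: at its middle.
- jar: Bystander: jar with green label, 64 mm across, 70 mm high. Origin: centre of its underside.
- washer: Bystander: steel washer, 34 mm across, 5 mm thick. Origin: centre of its underside.
- offcut: Bystander: wood offcut 70 x 40 x 22 mm. Origin: centre of its underside.
- rod: The rod as a whole; its origin is the handle's centre, axes as at rod_grip.
Not all that is in view belongs to the job. Of the things that look like the rod, the largest one is meant.

How it is judged:
On the way, in this order (a step that is already met when the one before it is completed fails the run):
1. the rod's bar is through the eye's loop, its tip at least 15 mm past the loop's middle (z of rod_tip in the frame of eye between -0.02 and 0.02 m and x of rod_tip in the frame of eye between -0.05 and 0.05 m and ((y of rod_tip in the frame of eye above 0.015 m and y of rod_grip in the frame of eye below -0.03 m) or (y of rod_tip in the frame of eye below -0.015 m and y of rod_grip in the frame of eye above 0.03 m))), for 0.1 s.
2. the eye is at its stop and the rod leans on it with at least 0.3 N m for 0.2 s (value of joint turn above -0.05 rad and value of joint press above 0.0125 rad and contact force between rod and turn above 1 N), for 0.2 s.
At the end, for the whole second after the job is handed in: The eye is home (turn within 0.06 rad of its stop), and the rod lies still in both notches of its rest, its handle's centre within 20 mm of its spot and no more than 6 mm above it, its tip level with it within 10 mm and pointing the way it did (value of joint turn above -0.06 rad and horizontal distance between rod_grip and rest_spot below 0.02 m and distance between rod_grip and rest_spot below 0.022 m and z of rod_grip in the frame of rest_spot below 0.006 m and z of rod_tip in the frame of rest_spot between -0.01 and 0.01 m and x of rod_tip in the frame of rest_spot above 0.13 m and linear speed of rod below 0.02 m/s); the robot touches nothing.
It fails at once if the thread is stripped: more than 1.0 N m on the eye (press over 0.042) (value of joint press above 0.042 rad).
It fails at once if the fingers or arm push on the eye (over 2 N) (contact force between any of the fingers, the arm and turn above 2 N).
It fails at once if a bystander is moved more than 30 mm (distance of any of tape, tub, paint, brush, jar, washer, offcut from where it was at the start of the episode above 0.03 m).
It also fails if it takes over 72 s, if anything falls off the work surface, if the arm or the gripper's body presses on something with over 40 N, if the wrist force passes 120 N, or if a joint passes its speed limit or range.

## Working session

There is one attempt and no reset: what is moved stays moved. The work goes in short steps, Python scripts to look and compute and a tool call to move; the robot and the scene stay as the last step left them, time stands still between calls to the robot, and variables do not carry over. Pictures are saved under pics/ and viewed, at most 10 in all, crops included, and the job is handed in when it is done.

Besides the shell and the picture viewer there is one more tool, called as name(argument=value, ...) on one line, values as JSON. drive_tool: Moves the arm, as the interface text tells. Its arguments: {"type":"object","properties":{"moves":{"type":"array","items":{"type":"number"}},"grip_force":{"type":"number"}},"required":["moves"]}

```bash
mkdir -p pics; ls; cat > h.py <<'E'
import numpy as np, cv2
from scipy.spatial.transform import Rotation as Rn
from plant import robot
def cam(n):
    c=robot.read_camera(n); d=c['depth']; v,u=np.mgrid[:d.shape[0],:d.shape[1]]
    P=np.stack([u,v,np.ones_like(u)],-1)@np.linalg.inv(c['mtx']).T*d[...,None]
    c['W']=(P-c['t'])@c['R']; c['W'][d==0]=np.nan
    return c
def save(n,im): cv2.imwrite('pics/'+n+'.png',cv2.cvtColor(np.ascontiguousarray(im),cv2.COLOR_RGB2BGR))
E
python3 - <<'E'
from h import *
for n in('scene','side'):
    c=cam(n); save(n+'0',c['color']); np.savez(n+'0.npz',**c)
    print(n,-c['R'].T@c['t'])
print(robot.read_state())
E
```

```text
pics
scene [ 1.08225046 -0.68731344  1.09154333]
side [-0.04785654 -0.6616783   1.13746775]
{'t': 0.1, 'q': array([ 1.04662942e+00,  1.31080955e-01,  1.48915707e+00, -3.79405993e-05,
        1.52300105e+00, -8.54117545e-02]), 'dq': array([-0.00019794, -0.00185184, -0.00254039, -0.00188051, -0.00017587,
       -0.00086562]), 'joint_torque': array([ 1.53116438e-03, -5.61336422e+01, -4.93098092e+01,  7.69691099e-02,
        2.90594070e-02, -2.42563038e-05]), 'tool_pos': array([0.25477825, 0.54299532, 0.4038022 ]), 'orientation': array([-6.83577476e-01, -3.06585111e+00,  2.48449323e-03]), 'force': array([ 0.5373594 ,  0.45571732, -0.40553067]), 'wrist_torque': array([-0.06163737,  0.01364373,  0.03964813]), 'gripper_force': 0.0, 'opening': 0.09287842904283367}
```

View pics/scene0.png

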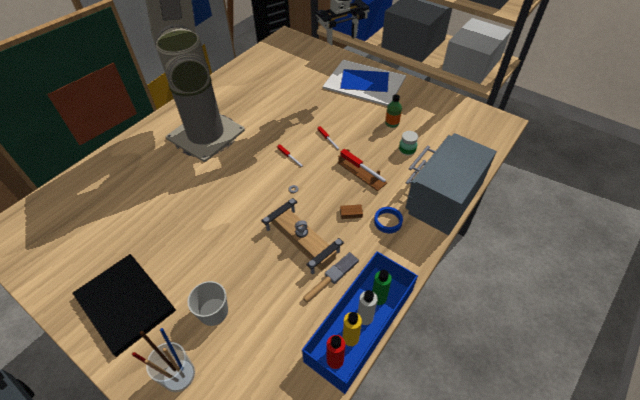

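View pics/side0.png

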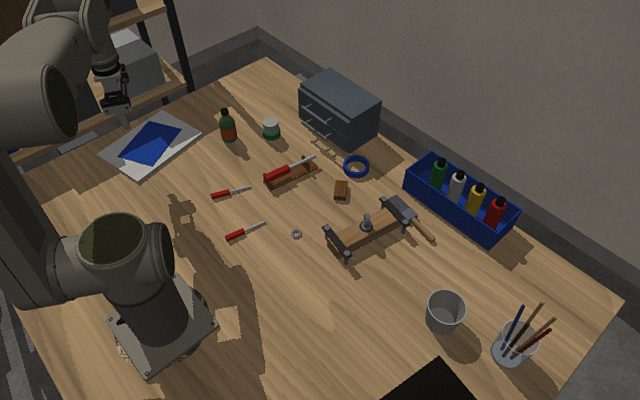

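Red-handled candidates in the scene view are the small tools at (289,155) and (328,138), and the large rod in the wooden rest at (360,165). In the side view they are at (237,231), (230,191) and (290,168). I choose the large one in the rest. The eye is at (301,229) in scene and (367,222) in side.

```bash
python3 - <<'E'
from h import *
C={n:dict(np.load(n+'0.npz')) for n in('scene','side')}
for n,c in C.items():
    col=c['color'].astype(int); W=c['W']
    red=(col[...,0]>110)&(col[...,1]<60)&(col[...,2]<60)
    k,l,s,ce=cv2.connectedComponentsWithStats(red.astype(np.uint8))
    for i in range(1,k):
        if s[i,4]>25:
            p=W[l==i]; p=p[~np.isnan(p[:,0])]
            if not len(p): continue
            m=np.median(p,0)
            d=np.linalg.svd(p[:,:2]-p[:,:2].mean(0),full_matrices=False)[2][0]
            t=(p[:,:2]-m[:2])@d
            print(n,ce[i].round(),s[i,4],m.round(3),'zmax',np.percentile(p[:,2],95).round(3),'dir',d.round(3),'len',np.percentile(t,98)-np.percentile(t,2))
# all points above 0.058 near the eye; top of batten
u={'scene':(301,229),'side':(367,222)}
for n,c in C.items():
    W=c['W']; x,y=u[n]
    p=W[y-60:y+60,x-60:x+60].reshape(-1,3); p=p[~np.isnan(p[:,0])]
    e=p[(p[:,2]>.066)&(p[:,2]<.11)]
    e=e[np.linalg.norm(e[:,:2]-np.median(e[:,:2],0),axis=1)<.03]
    b=p[(p[:,2]>.04)&(p[:,2]<.049)]
    r=cv2.minAreaRect(b[:,:2].astype(np.float32)*1000)
    print(n,'eye',len(e),e.mean(0).round(4),e.min(0).round(3),e.max(0).round(3),'batten',r)
a=C['scene']['color'][130:290,240:420]; b=C['side']['color'][120:280,210:430]
save('crop0',np.vstack([cv2.resize(a[10:80,60:180],(720,290),interpolation=3),cv2.resize(b[70:150,100:200],(720,290),interpolation=3)]))
E
```

```text
scene [323. 131.] 35 [0.367 0.263 0.014] zmax 0.018 dir [ 0.95  -0.311] len 0.05540371914414022
scene [283. 149.] 43 [0.309 0.1   0.014] zmax 0.019 dir [ 0.977 -0.214] len 0.05365157284599409
scene [351. 156.] 107 [0.546 0.188 0.048] zmax 0.052 dir [ 0.988 -0.154] len 0.08280003358463198
scene [337. 345.] 119 [ 0.903 -0.401  0.125] zmax 0.129 dir [ 0.086 -0.996] len 0.056884446549683595
side [276. 171.] 115 [0.547 0.189 0.05 ] zmax 0.054 dir [-0.99   0.143] len 0.08344190436765994
side [219. 193.] 58 [0.367 0.265 0.017] zmax 0.021 dir [-0.923  0.384] len 0.05494430300521759
side [494. 204.] 29 [ 0.884 -0.39   0.127] zmax 0.13 dir [-0.703 -0.711] len 0.03394600387099786
side [234. 233.] 68 [0.308 0.101 0.017] zmax 0.021 dir [-0.986  0.166] len 0.05693411504028292
scene eye 87 [ 0.6013 -0.1646  0.0846] [ 0.584 -0.182  0.066] [ 0.617 -0.147  0.098] batten ((660.0237426757812, -173.3662567138672), (129.9750518798828, 358.6320495605469), 79.2502670288086)
side eye 110 [ 0.8303 -0.1522  0.0812] [ 0.826 -0.181  0.066] [ 0.835 -0.122  0.095] batten ((665.1504516601562, -117.25827026367188), (383.45849609375, 397.80126953125), 46.56936264038086)
```

View pics/crop0.png

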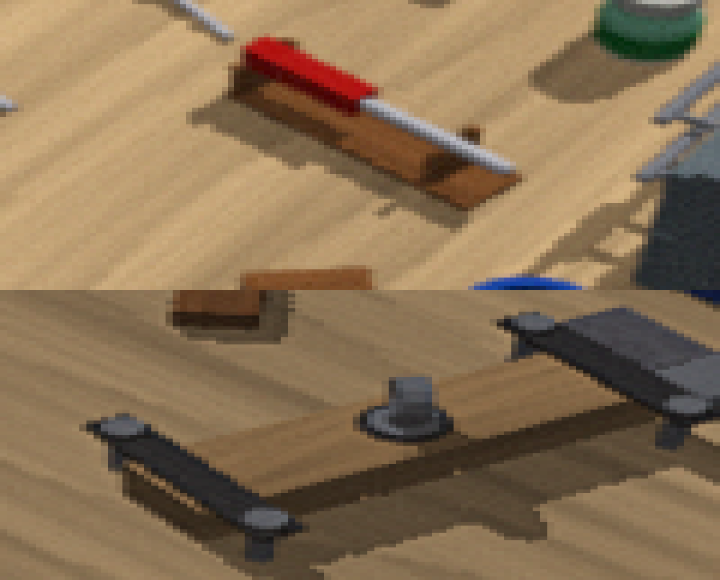

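The crop confirms that the large red-handled rod lies in the rest with its bar pointing along about +x. Next I get the batten direction, the other objects and the wrist camera mount.

```bash
python3 - <<'E'
from h import *
C={n:dict(np.load(n+'0.npz')) for n in('scene','side')}
for n,px in (('scene',[(267,221),(291,205),(314,266),(339,243),(301,229),(293,189),(350,211),(388,219),(330,278),(208,300)]),('side',[(330,230),(346,253),(388,200),(411,215),(367,218),(296,233),(340,190),(356,166)])):
    for x,y in px: print(n,(x,y),C[n]['W'][y,x].round(3))
P=[]
for n,c in C.items():
    W=c['W'].reshape(-1,3); col=c['color'].reshape(-1,3).astype(int)
    m=(np.abs(W[:,2]-.045)<.004)&(np.hypot(W[:,0]-.6,W[:,1]+.165)<.09)&(col[:,0]-col[:,2]>35)
    p=W[m]; print(n,cv2.minAreaRect(p[:,:2].astype(np.float32)*1000),len(p))
    m=(W[:,2]>.064)&(W[:,2]<.11)&(np.hypot(W[:,0]-.6,W[:,1]+.165)<.05)
    p=W[m]; print('eye',len(p),p.mean(0).round(4),p.min(0).round(3),p.max(0).round(3),cv2.minAreaRect(p[:,:2].astype(np.float32)*1000))
c=robot.read_camera('wrist'); s=robot.read_state()
Rt=Rn.from_rotvec(s['orientation']).as_matrix()
print('cam in tool',Rt.T@(-c['R'].T@c['t']-s['tool_pos']),(c['R']@Rt).round(2),c['mtx'])
E
```

```text
scene (267, 221) [ 0.495 -0.197  0.053]
scene (291, 205) [ 0.513 -0.102  0.047]
scene (314, 266) [ 0.705 -0.234  0.049]
scene (339, 243) [ 0.72  -0.133  0.056]
scene (301, 229) [ 0.604 -0.165  0.066]
scene (293, 189) [ 0.446 -0.015 -0.005]
scene (350, 211) [0.668 0.003 0.024]
scene (388, 219) [ 0.775  0.066 -0.003]
scene (330, 278) [ 0.754 -0.225  0.019]
scene (208, 300) [ 0.513 -0.475  0.002]
side (330, 230) [ 0.511 -0.103  0.053]
side (346, 253) [ 0.489 -0.192  0.053]
side (388, 200) [ 0.725 -0.139  0.05 ]
side (411, 215) [ 0.752 -0.215  0.023]
side (367, 218) [ 0.598 -0.166  0.095]
side (296, 233) [ 0.453 -0.016  0.002]
side (340, 190) [0.662 0.009 0.02 ]
side (356, 166) [0.791 0.061 0.002]
scene ((600.102783203125, -162.52139282226562), (60.71320724487305, 178.64866638183594), 79.00883483886719) 701
eye 102 [ 0.6017 -0.1642  0.0817] [ 0.584 -0.182  0.064] [ 0.617 -0.147  0.098] ((601.01025390625, -163.02734375), (35.66654586791992, 19.329017639160156), 50.289154052734375)
side ((600.5786743164062, -160.94766235351562), (60.433265686035156, 177.2255859375), 79.68339538574219) 702
eye 72 [ 0.5962 -0.1661  0.0875] [ 0.584 -0.179  0.064] [ 0.61  -0.148  0.1  ] ((598.722412109375, -164.53074645996094), (35.15896987915039, 13.589274406433105), 51.63368606567383)
cam in tool [ 0.07631278 -0.0002799   0.0186054 ] [[ 0.    1.   -0.  ]
 [-0.96 -0.   -0.28]
 [-0.28  0.    0.96]] [[357.3029489    0.         326.20272532]
 [  0.         357.3029489  196.49729202]
 [  0.           0.           1.        ]]
```

```bash
cat >> h.py <<'E'
def plan(goal,yaw,n,grip,pivot=None):
    """rows to bring grasp point to goal (m), rod (tool -x) heading yaw deg, tool straight down"""
    s=robot.read_state(); R=Rn.from_rotvec(s['orientation']); p=np.array(s['tool_pos'])+R.apply([0,0,robot.grasp_offset])
    cur=np.degrees(np.arctan2(*(-R.as_matrix()[:2,0])[::-1]))
    x=np.array([-np.cos(np.radians(yaw)),-np.sin(np.radians(yaw)),0]); z=np.array([0,0,-1.]); G=Rn.from_matrix(np.c_[x,np.cross(z,x),z])
    print('grasp now',p.round(4),'yaw',cur.round(2),'F',s['force'].round(1),'M',s['wrist_torque'].round(2),'open',s['opening'],'t',s['t'])
    rv=(R.inv()*G).as_rotvec(); off=np.array([0,0,robot.grasp_offset]); p0=np.array(s['tool_pos']); Rc=R
    tp=np.array(goal)-G.apply(off)
    for i in range(1,n+1):
        f=i/n; Rt=R*Rn.from_rotvec(rv*f); pt=p+(np.array(goal)-p)*f-Rt.apply(off)
        if pivot is not None:
            pass
        sh=np.round(Rc.inv().apply(pt-p0)*1000,1); rot=np.round(np.degrees((Rc.inv()*Rt).as_rotvec()),2)
        print(grip,*sh,*rot,sep=', ',end=',\n')
        p0=p0+Rc.apply(sh/1000); Rc=Rc*Rn.from_rotvec(np.radians(rot))
E
sed -i '/if pivot/,/pass/d; s/,pivot=None//; /tp=np/d' h.py
python3 - <<'E'
from h import *
plan([.57,.185,.15],-8.5,14,93)
E
```

```text
grasp now [0.2547 0.5428 0.2366] yaw -25.14 F [-0.4  0.6  0.2] M [-0.02  0.01 -0.01] open 0.09274740732901586 t 0.15
93, -31.2, -13.6, 6.2, -0.01, -0.0, -1.19,
93, -31.0, -14.2, 6.2, -0.0, -0.0, -1.19,
93, -30.7, -14.9, 6.2, -0.01, -0.0, -1.19,
93, -30.3, -15.5, 6.2, -0.0, -0.01, -1.19,
93, -30.0, -16.1, 6.2, -0.01, 0.0, -1.18,
93, -29.7, -16.7, 6.2, -0.0, 0.0, -1.19,
93, -29.3, -17.4, 6.2, -0.01, 0.0, -1.19,
93, -28.9, -17.9, 6.2, -0.0, -0.0, -1.19,
93, -28.6, -18.6, 6.2, -0.01, -0.0, -1.19,
93, -28.2, -19.1, 6.2, -0.01, -0.0, -1.19,
93, -27.8, -19.8, 6.2, -0.0, -0.0, -1.19,
93, -27.3, -20.3, 6.2, -0.01, -0.01, -1.19,
93, -27.0, -20.8, 6.2, -0.0, 0.0, -1.19,
93, -26.5, -21.4, 6.2, -0.01, 0.0, -1.18,
```

drive_tool(moves=[93,-31,-14,0,0,0,-1.2,93,-31,-14,0,0,0,-1.2,93,-31,-15,0,0,0,-1.2,93,-30,-15,0,0,0,-1.2,93,-30,-16,0,0,0,-1.2,93,-30,-17,0,0,0,-1.2,93,-29,-17,0,0,0,-1.2,93,-29,-18,0,0,0,-1.2])

```text
t: 0.95
tool_pos: [0.4358, 0.338, 0.4045]
orientation: [-0.423, -3.113, 0.0]
force: [0.2, -0.2, -0.0]
opening: 0.0932
gripper_force: 0.0
```

drive_tool(moves=[93,-29,-19,14,0,0,-1.2,93,-28,-19,14,0,0,-1.2,93,-28,-20,14,0,0,-1.2,93,-27,-20,14,0,0,-1.2,93,-27,-21,14,0,0,-1.2,93,-26,-21,14,0,0,-1.2,93,0,0,0,0,0,0])

```text
t: 1.65
tool_pos: [0.5712, 0.1827, 0.3177]
orientation: [-0.233, -3.13, 0.004]
force: [0.5, 0.7, -0.7]
opening: 0.0933
gripper_force: 0.0
```

```bash
cat > rod.py <<'E'
from h import *
def rod(c,zlo=.03,near=None):
    col=c['color'].astype(int); W=c['W']
    red=(col[...,0]>90)&(col[...,1]<.45*col[...,0])&(col[...,2]<.45*col[...,0])
    k,l,s,ce=cv2.connectedComponentsWithStats(red.astype(np.uint8))
    i=1+np.argmax(s[1:,4]); p=W[l==i]; p=p[~np.isnan(p[:,0])]
    zt=np.percentile(p[:,2],90); q=p[p[:,2]>zt-.004]
    r=cv2.minAreaRect(q[:,:2].astype(np.float32)*1000)
    print('red px',ce[i].round(),s[i,4],'ztop',zt.round(4),'rect',np.round(r[0],1),np.round(r[1],1),round(r[2],2))
E
python3 - <<'E'
from rod import *
c=cam('wrist'); save('w1',c['color']); rod(c)
plan([.547,.188,.044],-8.5,8,93)
E
```

```text
red px [331. 165.] 3754 ztop 0.0514 rect [545.7 189.5] [21.4 89.2] 81.05
grasp now [0.57   0.1842 0.1516] yaw -8.51 F [0.4 0.5 0.4] M [0.01 0.01 0.02] open 0.09303945634408753 t 1.7
93, 2.9, 0.0, 13.5, -0.01, -0.02, -0.0,
93, 3.0, 0.1, 13.4, -0.01, -0.02, -0.0,
93, 2.9, 0.0, 13.5, -0.01, -0.02, -0.01,
93, 3.0, 0.0, 13.4, -0.01, -0.02, 0.0,
93, 2.9, 0.1, 13.5, -0.01, -0.02, 0.0,
93, 3.0, -0.0, 13.4, -0.01, -0.02, -0.0,
93, 3.0, 0.0, 13.5, -0.01, -0.02, -0.0,
93, 2.9, 0.0, 13.4, -0.0, -0.03, -0.0,
```

View pics/w1.png

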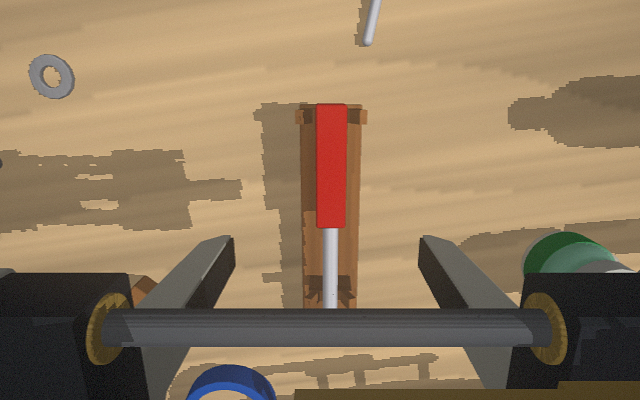

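The wrist view shows the red handle at (331,165) with its bar running down the picture through the front notch at (330,285). It is clear between the open fingers. The handle centre is at (0.5457, 0.1895), yaw -8.95°.

```bash
python3 - <<'E'
from h import *
plan([.5457,.1895,.045],-8.95,7,93)
E
```

```text
grasp now [0.57   0.1842 0.1516] yaw -8.51 F [0.4 0.5 0.4] M [0.01 0.01 0.02] open 0.09303945634408753 t 1.7
93, 3.6, 0.2, 15.2, -0.01, -0.02, 0.06,
93, 3.5, 0.2, 15.3, -0.01, -0.03, 0.06,
93, 3.6, 0.3, 15.2, -0.01, -0.02, 0.07,
93, 3.6, 0.2, 15.2, -0.01, -0.02, 0.06,
93, 3.6, 0.2, 15.3, -0.01, -0.03, 0.06,
93, 3.6, 0.2, 15.2, -0.01, -0.02, 0.06,
93, 3.6, 0.2, 15.2, -0.02, -0.03, 0.07,
```

drive_tool(moves=[93,3.6,0.2,15.2,0,0,0.06,93,3.6,0.2,15.2,0,0,0.06,93,3.6,0.2,15.2,0,0,0.06,93,3.6,0.2,15.2,0,0,0.07,93,3.6,0.2,15.2,0,0,0.06,93,3.6,0.2,15.2,0,0,0.06,93,3.6,0.2,15.4,0,0,0.07,93,0,0,0,0,0,0])

```text
t: 2.5
tool_pos: [0.5437, 0.191, 0.2109]
orientation: [-0.24, -3.128, 0.002]
force: [-0.5, -0.1, -0.6]
opening: 0.0932
gripper_force: 0.0
```

drive_tool(moves=[15,0,0,0,0,0,0,15,0,0,0,0,0,0,15,0,0,0,0,0,0,15,0,0,0,0,0,0,15,0,0,0,0,0,0,15,0,0,0,0,0,0,15,0,0,0,0,0,0,15,0,0,0,0,0,0], grip_force=35)

```text
t: 3.3
tool_pos: [0.5454, 0.1911, 0.2141]
orientation: [-0.241, -3.132, 0.0]
force: [-0.1, 0.1, 0.7]
opening: 0.0335
gripper_force: 0.0
```

```bash
python3 - <<'E'
from h import *
s=robot.read_state(); print(s)
plan([.5457,.1895,.13],-8.95,4,15)
E
```

```text
{'t': 3.3, 'q': array([ 2.48369481e-01,  2.43924299e-01,  1.72385860e+00, -7.05565922e-06,
        1.17384101e+00, -1.16913989e+00]), 'dq': array([-0.00235991,  0.00032448,  0.00117082, -0.00107994,  0.00117881,
        0.00126098]), 'joint_torque': array([-8.00682086e-03, -5.60964024e+01, -4.35174286e+01,  1.48521649e-02,
        7.80512695e-02,  6.18865965e-05]), 'tool_pos': array([0.54543055, 0.19114391, 0.21414025]), 'orientation': array([-2.40540536e-01, -3.13234283e+00,  2.53653057e-05]), 'force': array([-0.06783082,  0.11403812,  0.6898939 ]), 'wrist_torque': array([ 0.03306429, -0.03008033, -0.02264987]), 'gripper_force': 0.0, 'opening': 0.03349955954605634}
grasp now [0.5454 0.1911 0.0468] yaw -8.78 F [-0.1  0.1  0.7] M [ 0.03 -0.03 -0.02] open 0.03349955954605634 t 3.3
15, -0.1, -0.4, -20.8, -0.0, -0.0, 0.04,
15, -0.2, -0.4, -20.8, -0.0, -0.0, 0.04,
15, -0.1, -0.4, -20.8, -0.0, -0.0, 0.05,
15, -0.1, -0.4, -20.8, -0.0, -0.0, 0.04,
```

drive_tool(moves=[15,0,-1.5,0,0,0,0.1,15,0,0,0,0,0,0,15,0,0,0,0,0,0,15,0,0,0,0,0,0,15,0,0,0,0,0,0,15,0,0,0,0,0,0], grip_force=35)

```text
t: 3.9
tool_pos: [0.5452, 0.1897, 0.2141]
orientation: [-0.243, -3.132, 0.0]
force: [0.3, -0.2, -0.8]
opening: 0.0217
gripper_force: 35.0
```

drive_tool(moves=[15,0,0,-10,0,0,0,15,0,0,-20,0,0,0,15,0,0,-25,0,0,0,15,0,0,-25,0,0,0,15,0,0,-10,0,0,0,15,0,0,0,0,0,0])

```text
t: 4.5
tool_pos: [0.546, 0.1899, 0.3065]
orientation: [0.243, 3.128, 0.002]
force: [-0.1, -0.6, -1.7]
opening: 0.0215
gripper_force: 35.0
```

```bash
python3 - <<'E'
from rod import *
u=np.array([np.cos(np.radians(-39)),np.sin(np.radians(-39))])
e=np.array([.600,-.1645]); st=e-u*.180
for n in('side','scene'):
    c=cam(n); rod(c)
    W=c['W'].reshape(-1,3)
    m=(W[:,2]>.064)&(W[:,2]<.11)&(np.hypot(W[:,0]-.6,W[:,1]+.165)<.04); p=W[m]; print(len(p),cv2.minAreaRect(p[:,:2].astype(np.float32)*1000))
    save('lift_'+n,c['color'])
print(st)
plan([*st,.138],-39,14,15)
E
```

```text
red px [234. 233.] 73 ztop 0.0205 rect [307.6  99.4] [16.5 57.3] 80.45
74 ((598.597900390625, -164.59625244140625), (34.823341369628906, 13.984764099121094), 49.61865234375)
red px [336. 346.] 151 ztop 0.1272 rect [ 895.7 -400.7] [40.5 40.4] 47.44
99 ((599.9407348632812, -162.41171264648438), (35.291465759277344, 17.00225830078125), 49.78562545776367)
[ 0.46011373 -0.05122233]
grasp now [0.5448 0.1896 0.1361] yaw -8.88 F [-0.9  0.6 -1.4] M [0.04 0.07 0.01] open 0.021965353937477353 t 4.6
15, 3.3, -17.9, -0.1, -0.0, -0.0, 2.15,
15, 2.7, -18.1, -0.2, -0.0, -0.01, 2.15,
15, 2.0, -18.1, -0.1, -0.01, 0.0, 2.15,
15, 1.3, -18.2, -0.1, 0.0, -0.0, 2.16,
15, 0.6, -18.2, -0.2, 0.0, -0.0, 2.15,
15, -0.1, -18.3, -0.1, -0.0, -0.01, 2.15,
15, -0.8, -18.2, -0.1, -0.0, 0.0, 2.15,
15, -1.4, -18.2, -0.2, -0.01, -0.0, 2.15,
15, -2.1, -18.1, -0.1, 0.0, -0.0, 2.15,
15, -2.8, -18.0, -0.1, 0.0, -0.01, 2.15,
15, -3.5, -17.9, -0.2, -0.0, 0.0, 2.16,
15, -4.2, -17.8, -0.1, -0.0, -0.0, 2.15,
15, -4.8, -17.6, -0.1, -0.0, -0.0, 2.15,
15, -5.4, -17.4, -0.2, -0.01, -0.01, 2.15,
```

drive_tool(moves=[15,3.3,-18,0,0,0,2.2,15,2.7,-18,0,0,0,2.2,15,2,-18,0,0,0,2.2,15,1.3,-18,0,0,0,2.2,15,0.6,-18,0,0,0,2.2,15,0,-18,0,0,0,2.2,15,-0.8,-18,0,0,0,2.2,15,-1.4,-18,0,0,0,2.2])

```text
t: 5.4
tool_pos: [0.4959, 0.0521, 0.3036]
orientation: [-0.724, -3.056, 0.0]
force: [-0.2, 1.1, -0.8]
opening: 0.0219
gripper_force: 35.0
```

drive_tool(moves=[15,-2,-18,0,0,0,2.2,15,-2.8,-18,0,0,0,2.2,15,-3.5,-18,0,0,0,2.2,15,-4.2,-18,0,0,0,2.2,15,-4.8,-18,0,0,0,2.1,15,-5.4,-18,0,0,0,2,15,0,0,0,0,0,0,15,0,0,0,0,0,0])

```text
t: 6.2
tool_pos: [0.4582, -0.0508, 0.3039]
orientation: [-1.06, -2.957, -0.001]
force: [-0.1, 0.2, -0.7]
opening: 0.0213
gripper_force: 35.0
```

```bash
cat > bar.py <<'E'
from h import *
def bar(c,g,yaw,tag):
    """fit bar line: grey points along expected rod beyond handle"""
    W=c['W'].reshape(-1,3); col=c['color'].reshape(-1,3).astype(int)
    u=np.array([np.cos(np.radians(yaw)),np.sin(np.radians(yaw)),0]); v=np.array([-u[1],u[0],0])
    d=W-np.array(g); a=d@u; b=d@v
    grey=(col.max(1)-col.min(1)<40)
    m=(a>.055)&(a<.165)&(np.abs(b)<.02)&(np.abs(d[:,2])<.025)&grey
    if m.sum()<15: print(tag,'few',m.sum()); return
    print(tag,m.sum(),'lateral@100mm',np.polyval(np.polyfit(a[m]-.1,b[m],1),0).round(4),'slope',np.polyfit(a[m],b[m],1)[0].round(3),'ztop@100',np.polyval(np.polyfit(a[m]-.1,W[m][:,2],1),0).round(4),'zslope',np.polyfit(a[m],W[m][:,2],1)[0].round(3),'amax',a[m].max().round(4))
E
python3 - <<'E'
from bar import *
s=robot.read_state(); R=Rn.from_rotvec(s['orientation']); g=s['tool_pos']+R.apply([0,0,.167]); g[2]-=.009
for n in('side','scene'):
    c=cam(n); bar(c,g,-39,n); save('pre_'+n,c['color'])
plan([*(np.array([.600,-.1645])-.18*np.array([np.cos(np.radians(40)),-np.sin(np.radians(40))])),.086],-40,4,15)
a=cv2.imread('pics/pre_side.png')[140:290,250:450]; b=cv2.imread('pics/pre_scene.png')[150:300,200:400]
cv2.imwrite('pics/pre.png',np.hstack([cv2.resize(a,(400,300)),cv2.resize(b,(400,300))]))
E
```

```text
side 146 lateral@100mm -0.0029 slope -0.008 ztop@100 0.1325 zslope -0.007 amax 0.1519
scene 102 lateral@100mm -0.0011 slope -0.007 ztop@100 0.1313 zslope -0.004 amax 0.1533
grasp now [ 0.4585 -0.0501  0.1367] yaw -39.37 F [ 0.   0.1 -1. ] M [ 0.01 -0.05  0.01] open 0.02159936909196583 t 6.3
15, -0.5, 0.8, 12.7, 0.0, -0.0, 0.16,
15, -0.5, 0.9, 12.6, 0.01, -0.01, 0.16,
15, -0.4, 0.8, 12.7, -0.0, -0.0, 0.16,
15, -0.5, 0.8, 12.7, 0.0, -0.0, 0.15,
```

View pics/pre.png

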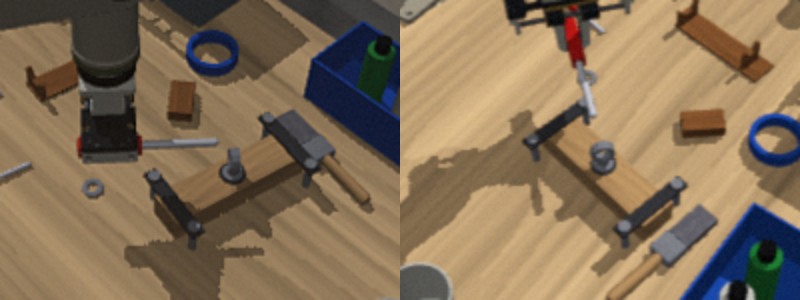

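Side view (bar at left panel (180,144), eye (235,165)): the bar is aimed at the eye. In the scene view the tip at (590,112) sits just before the eye (603,155). The clamp nuts stay below. Next I lower it and line it up.

```bash
cat > geo.py <<'E'
from bar import *
E0=np.array([.600,-.1635])
def at(r,yaw,z): 
    u=np.array([np.cos(np.radians(yaw)),np.sin(np.radians(yaw))]); v=np.array([-u[1],u[0]])
    return [*(E0-r*u+.001*v),z]
E
python3 - <<'E'
from geo import *
plan(at(.182,-40,.0865),-40,5,15)
E
```

```text
grasp now [ 0.4585 -0.0501  0.1367] yaw -39.37 F [ 0.   0.1 -1. ] M [ 0.01 -0.05  0.01] open 0.02159936909196583 t 6.3
15, 0.1, 1.0, 10.0, 0.0, -0.0, 0.13,
15, 0.2, 1.0, 10.1, 0.0, -0.01, 0.12,
15, 0.1, 1.1, 10.0, 0.01, 0.0, 0.13,
15, 0.2, 1.0, 10.0, -0.0, -0.0, 0.13,
15, 0.1, 1.0, 10.1, 0.0, -0.0, 0.12,
```

drive_tool(moves=[15,0.1,1,10,0,0,0.13,15,0.2,1,10,0,0,0.12,15,0.1,1,10,0,0,0.13,15,0.2,1,10,0,0,0.13,15,0.1,1,10,0,0,0.12,15,0,0,0,0,0,0,15,0,0,0,0,0,0])

```text
t: 7.0
tool_pos: [0.4611, -0.0461, 0.2538]
orientation: [-1.074, -2.951, 0.0]
force: [-1.0, -0.3, 0.1]
opening: 0.0218
gripper_force: 35.0
```

```bash
python3 - <<'E'
from geo import *
s=robot.read_state(); R=Rn.from_rotvec(s['orientation']); g=s['tool_pos']+R.apply([0,0,.167]); g[2]-=.009
for n in('side','scene'):
    c=cam(n); bar(c,g,-40,n); save('al_'+n,c['color'])
plan(at(.125,-40,.0865),-40,6,15)
a=cv2.imread('pics/al_side.png')[180:255,300:400]; b=cv2.imread('pics/al_scene.png')[180:255,260:360]
cv2.imwrite('pics/al.png',np.hstack([cv2.resize(a,(400,300)),cv2.resize(b,(400,300))]))
E
```

```text
side 173 lateral@100mm -0.0027 slope 0.035 ztop@100 0.0766 zslope 0.22 amax 0.1541
scene 108 lateral@100mm -0.0014 slope 0.027 ztop@100 0.0794 zslope 0.084 amax 0.1551
grasp now [ 0.4616 -0.0463  0.0873] yaw -40.01 F [-0.5 -0.8 -1. ] M [ 0.05  0.05 -0.  ] open 0.021562886878079307 t 7.1
15, -9.4, 0.0, 0.1, 0.0, 0.01, -0.0,
15, -9.4, 0.1, 0.2, 0.01, 0.0, -0.0,
15, -9.4, 0.0, 0.1, -0.0, 0.01, -0.01,
15, -9.5, 0.1, 0.1, 0.0, 0.01, 0.0,
15, -9.4, 0.0, 0.2, 0.01, 0.0, -0.0,
15, -9.4, 0.0, 0.1, -0.0, 0.01, -0.0,
```

View pics/al.png

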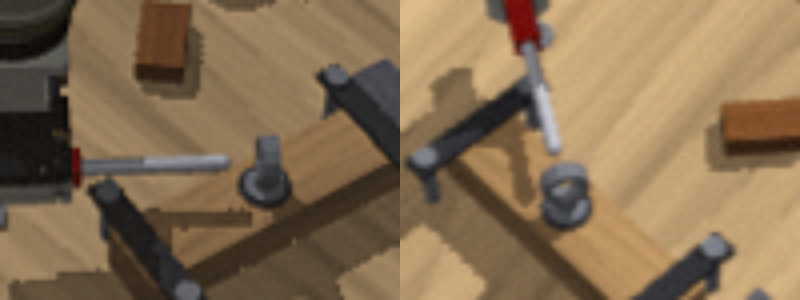

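The bar is in line with the loop in both crops: side tip (228,162) to loop (267,160), and scene tip (556,150) to loop (566,183). I insert it now.

drive_tool(moves=[15,-7,0,0,0,0,0,15,-7,0,0,0,0,0,15,-7,0,0,0,0,0,15,0,0,0,0,0,0])

```text
t: 7.5
tool_pos: [0.4782, -0.0604, 0.2545]
orientation: [1.075, 2.951, -0.0]
force: [-0.3, 0.1, -0.6]
opening: 0.0216
gripper_force: 35.0
```

drive_tool(moves=[15,-8,0,0.2,0,0,0,15,-8,0,0.2,0,0,0,15,-8,0,0.2,0,0,0,15,-8,0,0.2,0,0,0,15,-8,0,0,0,0,0,15,-6,0,0,0,0,0,15,0,0,0,0,0,0])

```text
t: 8.2
tool_pos: [0.5131, -0.0898, 0.2534]
orientation: [1.075, 2.951, -0.0]
force: [-1.2, 0.5, -0.6]
opening: 0.0221
gripper_force: 35.0
```

```bash
python3 - <<'E'
from geo import *
for n in('side','scene'):
    c=cam(n); save('in_'+n,c['color'])
plan(at(.115,-40,.0865),-40,1,15)
a=cv2.imread('pics/in_side.png')[180:255,300:400]; b=cv2.imread('pics/in_scene.png')[180:255,260:360]
cv2.imwrite('pics/in.png',np.hstack([cv2.resize(a,(400,300)),cv2.resize(b,(400,300))]))
E
```

```text
grasp now [ 0.5124 -0.0892  0.0859] yaw -40.02 F [ 0.1 -0.1 -0.9] M [-0.05 -0.   -0.02] open 0.0214894175152087 t 8.3
15, 0.2, 0.4, -0.6, -0.01, -0.03, -0.02,
```

View pics/in.png

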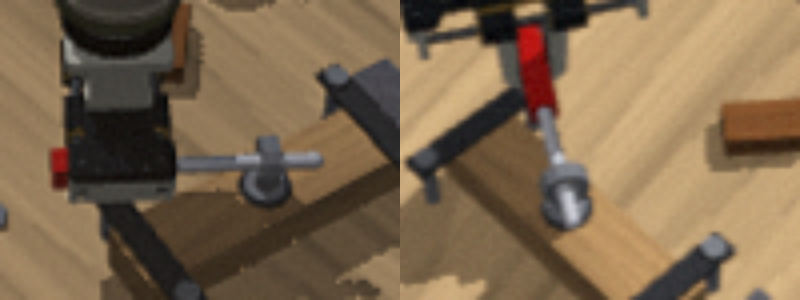

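The bar is through the loop: in the side crop the tip at (320,160) is past the loop at (267,155), and the scene crop agrees. I arc the handle clockwise about the eye (lever 115 mm).

drive_tool(moves=[15,-0.4,10,-0.5,0,0,5,15,-0.4,10,0,0,0,5,15,-0.4,10,0,0,0,5,15,-0.4,10,0,0,0,5,15,-0.4,10,0,0,0,5,15,-0.4,10,0,0,0,5,15,0,0,0,0,0,0])

```text
t: 9.0
tool_pos: [0.5615, -0.0544, 0.254]
orientation: [1.803, 2.573, 0.001]
force: [0.5, -0.8, 0.0]
opening: 0.0218
gripper_force: 35.0
```

```bash
cat > tq.py <<'E'
from geo import *
def tq(n=6,pic=None):
    F=[];M=[]
    for i in range(n):
        c=robot.read_camera('side' if i%2 else 'scene'); s=robot.read_state(); F.append(s['force']); M.append(s['wrist_torque'])
    F=np.mean(F,0);M=np.mean(M,0); R=Rn.from_rotvec(s['orientation']); p=np.array(s['tool_pos']); g=p+R.apply([0,0,.167])
    d=g[:2]-E0; T=M[2]+d[0]*F[1]-d[1]*F[0]; X=-R.as_matrix()[:2,0]
    print('F',F.round(2),'M',M.round(3),'T about eye: MR',T.round(3),'force only',(T-M[2]).round(3),'Ftool',R.inv().apply(F).round(2),'yaw',np.degrees(np.arctan2(X[1],X[0])).round(2),'L',np.hypot(*d).round(4),'az',np.degrees(np.arctan2(-d[1],-d[0])).round(2),'gz',g[2].round(4),'t',s['t'])
    for n in('scene','side'):
        c=cam(n); W=c['W'].reshape(-1,3)
        d=np.hypot(W[:,0]-E0[0],W[:,1]-E0[1]); m=(W[:,2]>.085)&(W[:,2]<.11)&(d<.024); q=W[m][:,:2].astype(np.float32)*1000
        r=cv2.minAreaRect(q); print(n,len(q),np.round(r[0],1),np.round(r[1],1),np.round(r[2],1))
        if pic: save(pic+n,c['color'])
E
python3 -c "
from tq import *
tq()"
```

```text
F [ 0.23  0.68 -0.82] M [ 0.044 -0.009  0.05 ] T about eye: MR -0.002 force only -0.052 Ftool [0.56 0.45 0.82] yaw -69.95 L 0.1153 az -70.06 gz 0.0868 t 9.3
scene 53 [ 600.8 -162.9] [31.4 24.7] 70.5
side 58 [ 603.3 -166.6] [36.6 26.5] 58.1
```

Still in the play (about 34°). Continuing.

drive_tool(moves=[15,-0.3,8,0,0,0,4,15,-0.3,8,0,0,0,4,15,-0.3,8,0,0,0,4,15,-0.3,8,0,0,0,4,15,-0.3,8,0,0,0,4,15,0,0,0,0,0,0])

```text
t: 10.0
tool_pos: [0.6008, -0.0483, 0.2539]
orientation: [2.222, 2.22, 0.001]
force: [0.6, 0.1, -0.7]
opening: 0.0218
gripper_force: 35.0
```

```bash
python3 -c "
from tq import *
tq()"
```

```text
F [ 1.3  -0.14 -0.73] M [ 0.006 -0.207  0.297] T about eye: MR 0.147 force only -0.15 Ftool [-0.14  1.3   0.73] yaw -89.95 L 0.1152 az -90.08 gz 0.0869 t 10.3
scene 49 [ 602.8 -164.9] [29.8 20. ] 48.6
side 55 [ 597.5 -162. ] [41.2 26.2] 58.4
```

Torque about the eye is 0.147 N m, which matches the thread friction, so the eye is turning. Continuing.

drive_tool(moves=[15,-0.3,8,0,0,0,4,15,-0.3,8,0,0,0,4,15,-0.3,8,0,0,0,4,15,-0.3,8,0,0,0,4,15,-0.3,8,0,0,0,4,15,-0.3,8,0,0,0,4,15,-0.3,8,0,0,0,4,15,0,0,0,0,0,0])

```text
t: 11.2
tool_pos: [0.6545, -0.0619, 0.2539]
orientation: [-2.694, -1.616, -0.001]
force: [0.3, 1.9, -0.4]
opening: 0.022
gripper_force: 35.0
```

```bash
python3 -c "
from tq import *
tq(6,'mid')"
```

```text
F [ 1.63  1.09 -0.44] M [ 0.173 -0.241  0.23 ] T about eye: MR 0.123 force only -0.107 Ftool [1.73 0.93 0.44] yaw -117.94 L 0.1153 az -117.85 gz 0.0869 t 11.5
scene 53 [ 601.5 -161.2] [33.2 20.1] 25.6
side 56 [ 598.8 -162.3] [41.5 21.6] 28.8
```

drive_tool(moves=[15,-0.1,4,0,0,0,2,15,-0.1,4,0,0,0,2,15,-0.1,4,0,0,0,2,15,0,2,0,0,0,1,15,0,2,0,0,0,1,15,0,0,0,0,0,0])

```text
t: 12.2
tool_pos: [0.6677, -0.0703, 0.2538]
orientation: [-2.799, -1.426, -0.0]
force: [1.2, 1.7, -0.4]
opening: 0.0215
gripper_force: 35.0
```

```bash
python3 -c "
from tq import *
tq(6)"
```

```text
F [ 2.02  1.84 -0.81] M [ 0.418 -0.265  0.161] T about eye: MR 0.096 force only -0.064 Ftool [2.68 0.56 0.81] yaw -125.99 L 0.1152 az -125.91 gz 0.0869 t 12.5
scene 55 [ 600.2 -163.6] [31.3 25.3] 30.1
side 58 [ 599.  -161.7] [39.3 22.8] 24.8
```

drive_tool(moves=[15,0,1,0,0,0,0.5,15,0,1,0,0,0,0.5,15,0,1,0,0,0,0.5,15,0,0,0,0,0,0])

```text
t: 13.0
tool_pos: [0.6702, -0.0721, 0.2539]
orientation: [-2.818, -1.388, -0.0]
force: [2.5, 2.5, -1.0]
opening: 0.0218
gripper_force: 35.0
```

```bash
sed -i 's/    for n in(.scene.,.side.):/    if not pic: return\n&/' tq.py; python3 -c "
from tq import *
tq(4)"
```

```text
F [ 2.    2.43 -0.96] M [ 0.485 -0.272  0.136] T about eye: MR 0.123 force only -0.013 Ftool [3.14 0.11 0.96] yaw -127.51 L 0.1152 az -127.46 gz 0.0868 t 13.2
```

drive_tool(moves=[15,0.3,1,0,0,0,0.5,15,0.3,1,0,0,0,0.5,15,0.3,1,0,0,0,0.5,15,0,0,0,0,0,0])

```text
t: 13.6
tool_pos: [0.6729, -0.0736, 0.2537]
orientation: [2.836, 1.351, -0.001]
force: [0.2, -0.5, -1.2]
opening: 0.0219
gripper_force: 35.0
```

```bash
python3 -c "
from tq import *
tq(4)"
```

```text
F [-0.48 -0.23 -0.65] M [-0.123  0.205  0.117] T about eye: MR 0.144 force only 0.026 Ftool [-0.48 -0.23  0.65] yaw -129.02 L 0.1157 az -128.94 gz 0.0867 t 13.8
```

Axial load is relieved and only thread friction remains (0.14). Continuing.

drive_tool(moves=[15,0,1,0,0,0,0.5,15,0,1,0,0,0,0.5,15,0,1,0,0,0,0.5,15,0,0,0,0,0,0])

```text
t: 14.2
tool_pos: [0.6753, -0.0754, 0.2537]
orientation: [2.854, 1.314, -0.001]
force: [-2.3, -1.7, -1.1]
opening: 0.022
gripper_force: 35.0
```

```bash
python3 -c "
from tq import *
tq(4)"
```

```text
F [-1.6  -1.91 -1.06] M [-0.355  0.4    0.129] T about eye: MR 0.127 force only -0.002 Ftool [-2.49  0.02  1.06] yaw -130.51 L 0.1159 az -130.41 gz 0.0867 t 14.4
```

drive_tool(moves=[15,-0.1,1,0,0,0,0.5,15,-0.1,1,0,0,0,0.5,15,0,1,0,0,0,0.5,15,0,0,0,0,0,0])

```text
t: 14.8
tool_pos: [0.6775, -0.0773, 0.2538]
orientation: [-2.87, -1.277, 0.0]
force: [-1.1, -1.6, -1.1]
opening: 0.0213
gripper_force: 35.0
```

```bash
python3 -c "
from tq import *
tq(4)"
```

```text
F [-1.67 -2.35 -1.43] M [-0.333  0.403  0.135] T about eye: MR 0.097 force only -0.038 Ftool [-2.86  0.34  1.43] yaw -132.01 L 0.1159 az -131.9 gz 0.0868 t 15.0
```

drive_tool(moves=[15,-0.1,1,0,0,0,0.5,15,-0.1,1,0,0,0,0.5,15,-0.1,1,0,0,0,0.5,15,0,0,0,0,0,0])

```text
t: 15.4
tool_pos: [0.6796, -0.0795, 0.2539]
orientation: [-2.887, -1.239, -0.0]
force: [-1.5, -1.3, -1.6]
opening: 0.0217
gripper_force: 35.0
```

```bash
python3 -c "
from tq import *
tq(4)"
```

```text
F [-1.09 -0.89 -1.66] M [-0.129  0.258  0.121] T about eye: MR 0.143 force only 0.021 Ftool [-1.4  -0.18  1.66] yaw -133.5 L 0.1157 az -133.4 gz 0.0869 t 15.6
```

drive_tool(moves=[15,-0.1,0.8,0,0,0,0.4,15,0,0.8,0,0,0,0.4,15,0,0.8,0,0,0,0.4,15,0,0,0,0,0,0])

```text
t: 16.0
tool_pos: [0.6812, -0.0812, 0.2539]
orientation: [2.9, 1.209, 0.0]
force: [-0.3, -0.6, -1.2]
opening: 0.0217
gripper_force: 35.0
```

```bash
python3 -c "
from tq import *
tq(4)"
```

```text
F [-0.2  -0.25 -0.84] M [0.017 0.134 0.094] T about eye: MR 0.091 force only -0.004 Ftool [-0.32  0.03  0.84] yaw -134.71 L 0.1156 az -134.59 gz 0.0869 t 16.2
```

drive_tool(moves=[15,0,0.8,0,0,0,0.4,15,0,0.8,0,0,0,0.4,15,0,0.8,0,0,0,0.4,15,0,0,0,0,0,0])

```text
t: 16.6
tool_pos: [0.6829, -0.083, 0.2538]
orientation: [2.912, 1.179, 0.0]
force: [-1.1, -0.4, -0.7]
opening: 0.0218
gripper_force: 35.0
```

```bash
python3 -c "
from tq import *
tq(4)"
```

```text
F [ 0.19  0.17 -1.23] M [0.058 0.081 0.129] T about eye: MR 0.128 force only -0.001 Ftool [0.25 0.01 1.23] yaw -135.9 L 0.1155 az -135.76 gz 0.0868 t 16.8
```

drive_tool(moves=[15,0,0.8,0,0,0,0.4,15,0,0.8,0,0,0,0.4,15,0,0.8,0,0,0,0.4,15,0,0,0,0,0,0])

```text
t: 17.2
tool_pos: [0.6845, -0.0848, 0.2539]
orientation: [2.924, 1.148, 0.0]
force: [0.1, 0.6, -1.2]
opening: 0.0219
gripper_force: 35.0
```

```bash
python3 -c "
from tq import *
tq(4)"
```

```text
F [ 0.45  1.03 -0.65] M [0.1   0.042 0.075] T about eye: MR 0.126 force only 0.051 Ftool [ 1.03 -0.45  0.65] yaw -137.11 L 0.1155 az -136.95 gz 0.0868 t 17.4
```

drive_tool(moves=[15,0,0.8,0,0,0,0.4,15,0,0.8,0,0,0,0.4,15,0,0.8,0,0,0,0.4,15,0,0,0,0,0,0])

```text
t: 17.8
tool_pos: [0.6861, -0.0865, 0.2539]
orientation: [-2.936, -1.117, -0.0]
force: [-0.4, 0.6, -0.9]
opening: 0.0216
gripper_force: 35.0
```

```bash
python3 -c "
from tq import *
tq(4,'hm')"
```

```text
F [ 0.52  0.6  -0.99] M [0.093 0.03  0.107] T about eye: MR 0.119 force only 0.011 Ftool [ 0.79 -0.1   0.99] yaw -138.31 L 0.1155 az -138.16 gz 0.0869 t 18.0
scene 49 [ 602.1 -162.7] [15.6 31.2] 75.6
side 62 [ 600.1 -164.2] [37.4 24.1] 10.9
```

drive_tool(moves=[15,0,0.8,0,0,0,0.4,15,0,0.8,0,0,0,0.4,15,0,0.8,0,0,0,0.4,15,0,0,0,0,0,0])

```text
t: 18.5
tool_pos: [0.6877, -0.0883, 0.2538]
orientation: [-2.948, -1.086, 0.0]
force: [0.5, 0.5, -0.9]
opening: 0.0216
gripper_force: 35.0
```

```bash
python3 -c "
from tq import *
tq(4)"
```

```text
F [ 0.08  0.66 -1.  ] M [0.128 0.035 0.069] T about eye: MR 0.121 force only 0.052 Ftool [ 0.49 -0.45  1.  ] yaw -139.51 L 0.1155 az -139.36 gz 0.0868 t 18.7
```

drive_tool(moves=[15,0,0.8,0,0,0,0.4,15,0,0.8,0,0,0,0.4,15,0,0.8,0,0,0,0.4,15,0,0,0,0,0,0])

```text
t: 19.1
tool_pos: [0.6892, -0.0901, 0.2538]
orientation: [-2.959, -1.055, -0.0]
force: [-0.1, 1.3, -1.9]
opening: 0.0213
gripper_force: 35.0
```

```bash
python3 -c "
from tq import *
tq(4)
s=robot.read_state(); R=Rn.from_rotvec(s['orientation']); g=s['tool_pos']+R.apply([0,0,.167]); g[2]-=.009
X=-R.as_matrix()[:,0]; yaw=np.degrees(np.arctan2(X[1],X[0]))
for n in('side','scene'):
    c=cam(n); bar(c,g,yaw,n); save('chk_'+n,c['color'])
a=cv2.imread('pics/chk_side.png')[175:250,320:420]; b=cv2.imread('pics/chk_scene.png')[180:255,260:360]
cv2.imwrite('pics/chk.png',np.hstack([cv2.resize(a,(400,300)),cv2.resize(b,(400,300))]))
"
```

```text
F [ 0.52  1.08 -1.07] M [0.146 0.057 0.097] T about eye: MR 0.156 force only 0.058 Ftool [ 1.09 -0.51  1.07] yaw -140.71 L 0.1155 az -140.53 gz 0.0868 t 19.3
side 179 lateral@100mm 0.0005 slope -0.034 ztop@100 0.0838 zslope -0.022 amax 0.1543
scene 186 lateral@100mm 0.0032 slope -0.0 ztop@100 0.0815 zslope -0.001 amax 0.1511
```

View pics/chk.png

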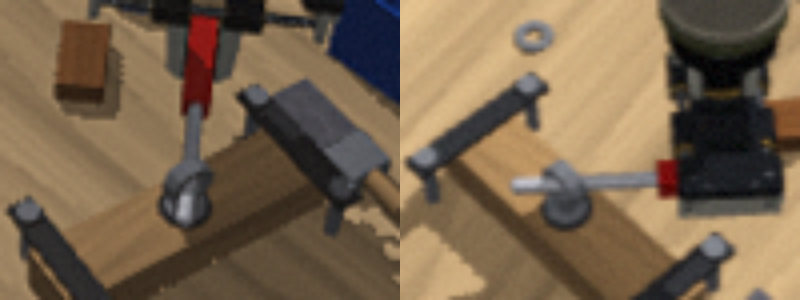

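The picture shows the bar through the loop (side crop (187,185), scene crop (565,185)) and straight with the handle. The eye is still turning, with no stop yet, so I keep going in small steps.

drive_tool(moves=[15,0,0.8,0,0,0,0.4,15,0,0.8,0,0,0,0.4,15,0,0.8,0,0,0,0.4,15,0,0,0,0,0,0])

```text
t: 19.8
tool_pos: [0.6907, -0.092, 0.2538]
orientation: [-2.97, -1.024, 0.0]
force: [-0.2, 1.4, -1.1]
opening: 0.0216
gripper_force: 35.0
```

```bash
python3 -c "
from tq import *
tq(4)"
```

```text
F [-0.24  1.64 -0.81] M [0.228 0.141 0.13 ] T about eye: MR 0.296 force only 0.166 Ftool [ 0.82 -1.44  0.81] yaw -141.91 L 0.1155 az -141.7 gz 0.0868 t 20.0
```

The stop is felt: torque is up to 0.30 N m. One small step more.

drive_tool(moves=[15,0,0.8,0,0,0,0.4,15,0,0,0,0,0,0])

```text
t: 20.2
tool_pos: [0.6912, -0.0926, 0.2538]
orientation: [-2.973, -1.014, 0.0]
force: [-0.1, 1.7, -1.6]
opening: 0.0218
gripper_force: 35.0
```

```bash
python3 -c "
from tq import *
tq(6)"
```

```text
F [-0.09  1.4  -0.79] M [0.277 0.153 0.155] T about eye: MR 0.289 force only 0.134 Ftool [ 0.79 -1.16  0.79] yaw -142.31 L 0.1155 az -142.11 gz 0.0868 t 20.5
```

drive_tool(moves=[15,0,0.8,0,0,0,0.4,15,0,0,0,0,0,0])

```text
t: 20.7
tool_pos: [0.6917, -0.0932, 0.2538]
orientation: [-2.977, -1.004, 0.0]
force: [-0.3, 2.2, -1.4]
opening: 0.0218
gripper_force: 35.0
```

```bash
python3 -c "
from tq import *
tq(6)"
```

```text
F [-0.44  1.67 -1.08] M [0.332 0.178 0.136] T about eye: MR 0.32 force only 0.185 Ftool [ 0.66 -1.6   1.08] yaw -142.71 L 0.1155 az -142.51 gz 0.0868 t 21.0
```

drive_tool(moves=[15,0,0.8,0,0,0,0.4,15,0,0.8,0,0,0,0.4,15,0,0,0,0,0,0])

```text
t: 21.3
tool_pos: [0.6926, -0.0945, 0.2538]
orientation: [-2.984, -0.983, 0.0]
force: [-0.9, 2.1, -0.2]
opening: 0.0218
gripper_force: 35.0
```

```bash
python3 -c "
from tq import *
tq(6)"
```

```text
F [-0.93  2.22 -0.83] M [0.383 0.22  0.134] T about eye: MR 0.404 force only 0.27 Ftool [ 0.57 -2.34  0.83] yaw -143.51 L 0.1155 az -143.28 gz 0.0868 t 21.6
```

drive_tool(moves=[15,0,0.8,0,0,0,0.4,15,0,0.8,0,0,0,0.4,15,0,0,0,0,0,0])

```text
t: 21.9
tool_pos: [0.6936, -0.0958, 0.2538]
orientation: [-2.99, -0.962, 0.0]
force: [-1.7, 3.9, -0.5]
opening: 0.0216
gripper_force: 35.0
```

```bash
python3 -c "
from tq import *
tq(6)"
```

```text
F [-1.42  2.65 -0.82] M [0.496 0.276 0.155] T about eye: MR 0.499 force only 0.344 Ftool [ 0.4  -2.98  0.82] yaw -144.31 L 0.1155 az -144.08 gz 0.0868 t 22.2
```

drive_tool(moves=[15,0,0.8,0,0,0,0.4,15,0,0.8,0,0,0,0.4,15,0,0,0,0,0,0,15,0,0,0,0,0,0,15,0,0,0,0,0,0])

```text
t: 22.7
tool_pos: [0.6945, -0.097, 0.2538]
orientation: [-2.997, -0.942, 0.0]
force: [-1.7, 3.2, -0.5]
opening: 0.0218
gripper_force: 35.0
```

```bash
python3 -c "
from tq import *
tq(8,'tight')"
```

```text
F [-1.38  3.21 -0.98] M [0.627 0.341 0.139] T about eye: MR 0.534 force only 0.396 Ftool [ 0.7  -3.43  0.98] yaw -145.11 L 0.1155 az -144.89 gz 0.0868 t 23.1
scene 49 [ 601.5 -162.2] [18.3 29.5] 87.6
side 65 [ 598.9 -161.8] [42.6 21.9] 5.9
```

```bash
cat > ang.py <<'E'
from tq import *
def ang():
    Q=[]
    for k in range(2):
      for n in('scene','side'):
        c=cam(n); W=c['W'].reshape(-1,3)
        Q.append(W[(W[:,2]>.0865)&(W[:,2]<.11)&(np.hypot(W[:,0]-E0[0],W[:,1]-E0[1])<.022)][:,:2])
    q=np.vstack(Q)-E0; best=[]
    for a in range(-90,90,2):
        h=np.radians(a); w=q@[np.cos(h),np.sin(h)]; w=w-np.median(w); best.append((np.mean(np.clip(np.abs(w),0,.02)),a))
    print('hole axis deg (mod 180) best:',[(b[1],round(b[0]*1000,2)) for b in sorted(best)[:6]])
E
python3 -c "
from ang import *
ang(); tq(4)"
```

```text
hole axis deg (mod 180) best: [(80, np.float64(4.18)), (82, np.float64(4.18)), (84, np.float64(4.19)), (78, np.float64(4.19)), (86, np.float64(4.2)), (76, np.float64(4.21))]
F [-1.52  3.13 -0.86] M [0.605 0.372 0.132] T about eye: MR 0.529 force only 0.397 Ftool [ 0.54 -3.44  0.86] yaw -145.11 L 0.1155 az -144.9 gz 0.0868 t 23.6
```

The hole axis now measures about 80°, against 79.3° across the batten, so the eye is home. It has held at about 0.53 N m for over half a second. Next I back off through the play to line up with the hole, then draw the rod out.

drive_tool(moves=[15,0,-3,0,0,0,-1.5,15,-0.3,-8,0,0,0,-4,15,-0.4,-10,0,0,0,-5,15,-0.4,-10,0,0,0,-5,15,-0.4,-10,0,0,0,-5,15,-0.4,-10,0,0,0,-5,15,-0.4,-10,0,0,0,-5,15,-0.4,-10,0,0,0,-5])

```text
t: 24.4
tool_pos: [0.639, -0.0548, 0.2544]
orientation: [2.562, 1.815, 0.001]
force: [-0.2, -0.1, -0.3]
opening: 0.0215
gripper_force: 35.0
```

drive_tool(moves=[15,-0.4,-10,0,0,0,-5,15,-0.2,-7,0,0,0,-3.5,15,0,0,0,0,0,0])

```text
t: 24.7
tool_pos: [0.6224, -0.0502, 0.2543]
orientation: [2.423, 1.997, 0.0]
force: [0.0, 0.7, -0.9]
opening: 0.022
gripper_force: 35.0
```

```bash
python3 -c "
from ang import *
tq(4)
s=robot.read_state(); R=Rn.from_rotvec(s['orientation']); g=s['tool_pos']+R.apply([0,0,.167]); g[2]-=.009
X=-R.as_matrix()[:,0]; yaw=np.degrees(np.arctan2(X[1],X[0]))
for n in('side','scene'): bar(cam(n),g,yaw,n)
plan(at(.185,-101,.0865),-101,1,15)
"
```

```text
F [ 0.56  0.17 -0.76] M [-0.033  0.069 -0.03 ] T about eye: MR -0.09 force only -0.06 Ftool [0.28 0.52 0.76] yaw -101.19 L 0.1156 az -101.62 gz 0.0872 t 24.9
side 205 lateral@100mm -0.0025 slope -0.001 ztop@100 0.0831 zslope -0.039 amax 0.1553
scene 183 lateral@100mm 0.0026 slope -0.001 ztop@100 0.0821 zslope -0.009 amax 0.154
grasp now [ 0.6231 -0.0502  0.0866] yaw -101.16 F [-0.4 -0.4 -0.5] M [-0.04  0.11 -0.  ] open 0.02178383663548694 t 25.0
15, 69.3, -0.2, 0.1, 0.03, 0.01, -0.16,
```

drive_tool(moves=[15,5,0,0,0,0,0,15,10,0,0,0,0,0,15,10,0,0,0,0,0,15,10,0,0,0,0,0,15,15,0,0,0,0,0,15,20,0,0,0,0,0,15,0,0,0,0,0,0])

```text
t: 25.7
tool_pos: [0.6365, 0.0218, 0.2539]
orientation: [-2.423, -1.999, -0.001]
force: [-0.3, -0.1, 0.3]
opening: 0.0221
gripper_force: 35.0
```

drive_tool(moves=[15,0,0,-15,0,0,0,15,0,0,-20,0,0,0,15,0,0,-20,0,0,0,15,0,0,0,0,0,0])

```text
t: 26.1
tool_pos: [0.6375, 0.0182, 0.3139]
orientation: [2.423, 1.992, 0.008]
force: [0.2, 0.4, 0.0]
opening: 0.0215
gripper_force: 35.0
```

```bash
python3 -c "
from ang import *
ang(); 
s=robot.read_state(); R=Rn.from_rotvec(s['orientation']); g=s['tool_pos']+R.apply([0,0,.167]); g[2]-=.009
X=-R.as_matrix()[:,0]; yaw=np.degrees(np.arctan2(X[1],X[0]))
for n in('side','scene'): bar(cam(n),g,yaw,n)
plan([.5452,.1897,.14],-8.95,16,15)
"
```

```text
hole axis deg (mod 180) best: [(74, np.float64(4.07)), (76, np.float64(4.07)), (78, np.float64(4.08)), (72, np.float64(4.08)), (80, np.float64(4.08)), (82, np.float64(4.1))]
side 116 lateral@100mm -0.002 slope 0.011 ztop@100 0.137 zslope -0.01 amax 0.1535
scene 119 lateral@100mm 0.0012 slope -0.001 ztop@100 0.1341 zslope -0.002 amax 0.1534
grasp now [0.6353 0.0187 0.14  ] yaw -101.12 F [ 0.5  0.3 -0.8] M [-0.06  0.1   0.03] open 0.021822738443533437 t 26.4
15, 9.4, -7.6, 0.0, -0.01, -0.01, -5.76,
15, 10.2, -6.6, 0.0, -0.01, -0.0, -5.76,
15, 10.7, -5.6, 0.0, -0.0, -0.01, -5.76,
15, 11.2, -4.5, 0.0, -0.01, -0.0, -5.76,
15, 11.7, -3.3, 0.1, -0.01, -0.01, -5.76,
15, 11.9, -2.1, -0.0, -0.01, -0.0, -5.77,
15, 12.1, -1.0, -0.0, -0.0, -0.01, -5.76,
15, 12.1, 0.3, -0.0, -0.01, -0.0, -5.76,
15, 12.0, 1.5, -0.0, -0.01, -0.01, -5.76,
15, 11.7, 2.7, -0.0, -0.01, -0.01, -5.76,
15, 11.5, 3.8, -0.0, -0.0, -0.0, -5.76,
15, 11.0, 5.0, -0.0, -0.01, -0.01, -5.76,
15, 10.5, 6.1, -0.0, -0.01, -0.0, -5.76,
15, 9.8, 7.0, -0.0, -0.01, -0.01, -5.76,
15, 9.0, 8.1, -0.0, -0.0, -0.0, -5.76,
15, 8.2, 8.9, -0.0, -0.01, -0.01, -5.76,
```

drive_tool(moves=[15,9.4,-7.6,0,0,0,-5.8,15,10.2,-6.6,0,0,0,-5.8,15,10.7,-5.6,0,0,0,-5.8,15,11.2,-4.5,0,0,0,-5.8,15,11.7,-3.3,0,0,0,-5.8,15,12,-2,0,0,0,-5.8,15,12,-1,0,0,0,-5.8,15,12,0.3,0,0,0,-5.8])

```text
t: 27.2
tool_pos: [0.5902, 0.1046, 0.3077]
orientation: [-1.437, -2.792, 0.002]
force: [-0.3, 0.1, -0.9]
opening: 0.0219
gripper_force: 35.0
```

drive_tool(moves=[15,12,1.5,0,0,0,-5.7,15,11.7,2.7,0,0,0,-5.7,15,11.5,3.8,0,0,0,-5.7,15,11,5,0,0,0,-5.7,15,10.5,6,0,0,0,-5.7,15,10,7,0,0,0,-5.7,15,9,8,0,0,0,-5.7,15,8,9,0,0,0,-5.7])

```text
t: 28.0
tool_pos: [0.5448, 0.1899, 0.3077]
orientation: [-0.243, -3.13, 0.001]
force: [-0.3, -0.2, 0.0]
opening: 0.0216
gripper_force: 35.0
```

drive_tool(moves=[15,0,0,0,0,0,0,15,0,0,0,0,0,0])

```text
t: 28.2
tool_pos: [0.5452, 0.1895, 0.3082]
orientation: [-0.253, -3.13, 0.001]
force: [0.1, 0.3, 0.4]
opening: 0.0219
gripper_force: 35.0
```

```bash
python3 -c "
from rod import *; from bar import *
s=robot.read_state(); R=Rn.from_rotvec(s['orientation']); g=s['tool_pos']+R.apply([0,0,.167]); g[2]-=.009
X=-R.as_matrix()[:,0]; yaw=np.degrees(np.arctan2(X[1],X[0]))
for n in('side','scene'): bar(cam(n),g,yaw,n)
c=cam('wrist'); rod(c)
plan([.5452,.1897,.0675],-8.95,6,15)
"
```

```text
side 71 lateral@100mm -0.003 slope 0.007 ztop@100 0.1361 zslope 0.029 amax 0.1516
scene 99 lateral@100mm -0.0032 slope 0.013 ztop@100 0.1353 zslope -0.011 amax 0.1529
red px [326. 237.] 6776 ztop 0.1457 rect [533. 191.] [21.7 63.9] 80.78
grasp now [0.5455 0.189  0.1413] yaw -9.25 F [ 1.  -0.2 -0.3] M [ 0.05  0.04 -0.05] open 0.022029514336706586 t 28.35
15, 0.1, 0.1, 12.3, -0.0, -0.0, -0.05,
15, 0.1, 0.1, 12.3, -0.01, -0.01, -0.05,
15, 0.0, 0.1, 12.3, 0.0, 0.0, -0.05,
15, 0.1, 0.1, 12.3, -0.0, -0.0, -0.05,
15, 0.1, 0.1, 12.3, -0.0, -0.0, -0.05,
15, 0.1, 0.1, 12.3, -0.01, -0.01, -0.05,
```

drive_tool(moves=[15,0,0.1,12.3,0,0,-0.05,15,0,0.1,12.3,0,0,-0.05,15,0,0.1,12.3,0,0,-0.05,15,0,0.1,12.3,0,0,-0.05,15,0,0.1,12.3,0,0,-0.05,15,0,0.1,12.3,0,0,-0.05,15,0,0,0,0,0,0])

```text
t: 29.05
tool_pos: [0.5444, 0.19, 0.2323]
orientation: [-0.241, -3.129, 0.002]
force: [-0.3, 0.1, -1.5]
opening: 0.0218
gripper_force: 35.0
```

```bash
python3 -c "
from bar import *
s=robot.read_state(); R=Rn.from_rotvec(s['orientation']); g=s['tool_pos']+R.apply([0,0,.167]); g[2]-=.009
X=-R.as_matrix()[:,0]; yaw=np.degrees(np.arctan2(X[1],X[0]))
for n in('side','scene'): 
    c=cam(n); bar(c,g,yaw,n); save('dn_'+n,c['color'])
plan([.5452,.1897,.0475],-8.95,4,15)
a=cv2.imread('pics/dn_side.png')[130:205,240:340]; b=cv2.imread('pics/dn_scene.png')[130:205,310:410]
cv2.imwrite('pics/dn.png',np.hstack([cv2.resize(a,(400,300)),cv2.resize(b,(400,300))]))
"
```

```text
side 84 lateral@100mm -0.0036 slope 0.022 ztop@100 0.0535 zslope 0.097 amax 0.1513
scene 96 lateral@100mm -0.0024 slope 0.001 ztop@100 0.0593 zslope -0.026 amax 0.1536
grasp now [0.5453 0.1901 0.0673] yaw -8.81 F [ 0.4  0.4 -1.3] M [0.01 0.02 0.01] open 0.021520409522689483 t 29.15
15, 0.0, -0.1, 5.0, -0.0, -0.01, 0.03,
15, 0.0, -0.1, 4.9, -0.01, -0.01, 0.04,
15, 0.1, -0.2, 5.0, -0.0, -0.01, 0.03,
15, -0.0, -0.1, 4.9, -0.01, -0.01, 0.04,
```

View pics/dn.png

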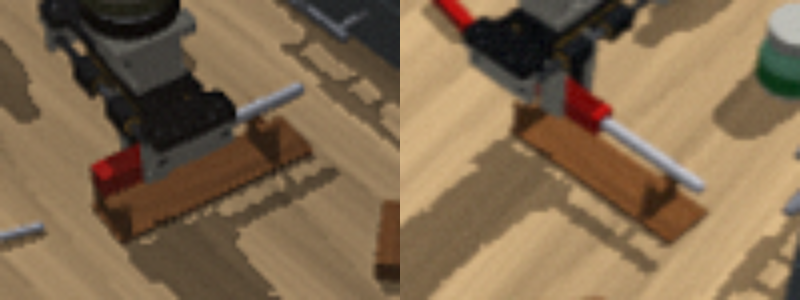

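The rod hangs just above both notches: side crop (265,115) for the bar over its notch, scene crop (657,180). I lower it the last 20 mm and let go.

drive_tool(moves=[15,0,-0.1,5,0,0,0,15,0,-0.1,5,0,0,0.1,15,0,-0.1,5,0,0,0,15,0,-0.1,4,0,0,0,15,0,0,1,0,0,0,15,0,0,0,0,0,0])

```text
t: 29.75
tool_pos: [0.5453, 0.1898, 0.2147]
orientation: [-0.244, -3.132, 0.0]
force: [0.3, -0.8, -1.1]
opening: 0.0218
gripper_force: 35.0
```

```bash
python3 -c "
from tq import *
tq(4); plan([.5452,.1897,.047],-8.95,1,15)"
```

```text
F [ 0.14  0.18 -0.6 ] M [ 0.008  0.035 -0.019] T about eye: MR -0.079 force only -0.06 Ftool [-0.11  0.2   0.6 ] yaw -8.91 L 0.3575 az -81.26 gz 0.0483 t 29.95
grasp now [0.5456 0.1899 0.048 ] yaw -8.91 F [ 0.7 -0.  -0.8] M [ 0.03 -0.   -0.01] open 0.02178127748868393 t 29.95
15, 0.3, -0.2, 1.0, 0.01, 0.02, 0.04,
```

Lower 1 mm, then open gently.

drive_tool(moves=[15,0,0,1,0,0,0,15,0,0,0,0,0,0,26,0,0,0,0,0,0,40,0,0,0,0,0,0,60,0,0,0,0,0,0,80,0,0,0,0,0,0,93,0,0,0,0,0,0,93,0,0,0,0,0,0])

```text
t: 30.75
tool_pos: [0.5454, 0.1898, 0.214]
orientation: [-0.244, -3.132, 0.0]
force: [0.8, -0.4, -0.0]
opening: 0.0615
gripper_force: 0.0
```

drive_tool(moves=[93,0,0,0,0,0,0,93,0,0,0,0,0,0,93,0,0,-10,0,0,0,93,0,0,-20,0,0,0,93,0,0,-30,0,0,0,93,0,0,-30,0,0,0,93,0,0,-30,0,0,0,93,0,0,0,0,0,0])

```text
t: 31.55
tool_pos: [0.547, 0.1902, 0.3406]
orientation: [0.243, 3.123, 0.005]
force: [-0.0, 0.2, 1.0]
opening: 0.0929
gripper_force: 0.0
```

```bash
python3 -c "
from ang import *; from rod import *
c=cam('wrist'); rod(c); ang(); print(robot.read_state()['opening'])
for n in('side','scene'): 
    c=cam(n); bar(c,[.5457,.1895,.038],-8.95,n); save('end_'+n,c['color'])
a=cv2.imread('pics/end_side.png')[130:280,240:440]; b=cv2.imread('pics/end_scene.png')[130:280,230:430]
cv2.imwrite('pics/end.png',np.hstack([cv2.resize(a,(400,300)),cv2.resize(b,(400,300))]))
"
```

```text
red px [324. 187.] 2987 ztop 0.0514 rect [546. 190.] [21.6 89.3] 81.14
hole axis deg (mod 180) best: [(78, np.float64(3.98)), (76, np.float64(3.98)), (80, np.float64(3.98)), (74, np.float64(3.99)), (82, np.float64(3.99)), (72, np.float64(4.0))]
0.09332675655712953
side 135 lateral@100mm -0.0032 slope 0.005 ztop@100 0.0381 zslope -0.043 amax 0.1511
scene 110 lateral@100mm -0.0025 slope -0.013 ztop@100 0.0385 zslope -0.027 amax 0.1512
```

View pics/end.png

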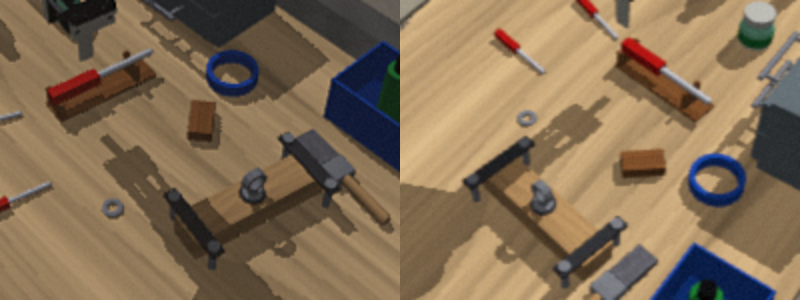

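The rod is back in both notches: side crop (100,80), scene crop (665,72), within 1 mm of where it started. The eye is home across the batten and the bystanders look where they were.

```bash
python3 -c "
from plant import robot
print(robot.close_job())"
```

```text
the job is handed in; nothing more can be done
None
```

I screwed the eye home with the rod and leaned on it for over half a second at about 0.53 N m by the wrist force reading. The rod is back in its rest within about 1 mm of where it lay, and I have handed the job in; the hand-in gave no verdict.

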